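Weight down two glue-ups

ROBOT

A 7-joint arm with a two-finger parallel gripper is mounted at the origin on a cart in front of the work surface, level with it; the furniture and walls round the work are solid. World frame = base frame: x ahead of the robot, y to its left, z up, the work surface at z = 0. Lengths are in m, angles in rad, forces in N, time in s.
With the tool pointing down it reaches from about 0.35 to 0.9 m from the base axis. Payload 8.1 kg.
Tool frame: the origin (TCP) lies midway between the tips of the shut fingers; the grasp point (between the pads) lies 19 mm behind it; z points along the fingers, y is the line along which they close (so a half turn about z gives the same grasp; the last joint's range is limited). The gripper opens to 92 mm and grips with 3 to 60 N. Pads are 19 mm wide; open, the fingers measure 130 mm over their backs; the gripper's body (75 mm by 190 mm) begins 47 mm behind the grasp point.
Start: joints at [-1.234, 0.434, 0.025, 1.573, -0.012, 1.134, -0.075], TCP at [0.266, 0.566, 0.227] pointing down, gripper open.
Joint ranges: [-2.62, 2.62], [-0.44, 2.09], [-1.27, 1.32], [0.08, 2.57], [-1.32, 4.46], [0.12, 2], [-2.74, 2.74]. Speed limits (rad/s): [2.22, 2.22, 3.01, 3.01, 3.14, 3.14, 3.14].

INTERFACE

Orientations are given as a rotation vector (axis times angle).
In Python, from cell import arm gives the robot as it stands.
- The arm moves only by the tool carry_out, never from a script. Its arguments are lists of equal length, an entry for each row: "claw": the finger opening in cm, from 0 to 9.18; "delta_pos": the shift along the tool's x, y, z in cm, a list of three; "angular": the turn, a rotation vector about the tool's x, y, z in rad, a list of three. In form: {"claw": [claw, ...], "delta_pos": [[dx, dy, dz], ...], "angular": [[ax, ay, az], ...]}. A call has 1 to 20 rows; each row shifts and turns the commanded pose from where the row before left it, along the tool's axes as they then stand; what a row does not reach is not made up. A row lasts 1/10 s, in which the tool goes at most 50 mm and 8.59 degrees, less where a joint would pass 70% of its speed; a pose out of reach is approached as far as the arm can. A call with a gripper value outside its range is refused whole. The fingers move at their own pace and stop on an object; "force" is the grip in N (left out, the last holds). Time passes only in rows, so rows that do not move let the fingers close. It gives the time, the measured TCP pose, the force, the opening and the grip force at its end, in the units of the state.
- arm.observe(): the state, without advancing time (a new reading comes with each control period).
- arm.get_image(name): name is "scene" or "top" or "wrist"; returns a dict with "frame" (480x640x3 uint8, red, green, blue), "mtx" (3x3 intrinsics, pixels), "T" (4x4, takes a point from camera to world coordinates). Camera axes: x right, y down, z forward; pixel columns grow to the right and rows downward; lengths in m; the calibration is good to about 2 mm. The wrist camera is an equidistant fisheye: a pixel r from the principal point sees the ray r / f radians off the axis. A picture is of the moment at which its call begins. There is no depth.
- arm.sign_off(): hands the job in; it is judged then, once.
Trained networks look in a picture, given as the dict that the camera call returned (one of the last four; its "shot" number tells which), for a name from the list of things; names that differ only in an ending like _2 or _b are one class to them, and where a whole thing is asked for, a point or a joint stands for the part that bears it (a point fixed in the world has none). Each returns a list of dicts, best first, with "conf" (0 to 1); they miss things now and then, are a little off and sometimes report something else, mostly with a low value. They report only what shows in the picture. A call takes as long as a camera call.
- arm.look_for(label, picture): "centre" ([column, row] as shares, 0 to 1, of the picture: columns of its width, rows of its height, amid what is visible of it).
- arm.trace(label, picture): "region" (480x640 bool, what is visible of it) and "centre" ([column, row] as shares, 0 to 1, of the picture: columns of its width, rows of its height, amid what is visible of it).
- arm.place_of(label, picture): "centre" ([column, row] as shares, 0 to 1, of the picture: columns of its width, rows of its height: a listed point, or the origin of a listed thing).
The state is a dict: "clock": time; "joints": joint angles; "dq": joint speeds; "joint_efforts": joint torques, N m; "position": TCP position; "ee_rot": TCP orientation; "force": force on the tool from outside, world axes, zero at the start; "ft_torque": the same for the moment, N m; "width": opening from 0.0 (shut) to 1.0 (fully open); "gripper_force": force on a finger pad.
Only numpy, scipy, OpenCV 4.12 (cv2) and the standard library are available. Lean on these libraries where they do the work, as an engineer would, in place of code of your own. Each camera call takes 0.05 s, during which the arm holds its last target. There are 200 camera calls.

TASK

Set up the two glue-ups on the white pressing boards. On the short board, between its end stops, lay the ply offcut, on it the cork sanding block as a pad, and on top of that the carton of screws as weight; on the long board, between its end stops, lay the beech strip and stand the block plane upright on it. Everything is to lie flat, lengthwise with its board, centred on it and stacked straight; leave the tape measure and the star knob where they are.

Things in the scene. Friction and masses are not known exactly. Their poses are not given: they have to be found in the camera images.
- short_board: The shorter pressing board, fixed: plywood with a white laminate top, 100 wide x 176 long x 18 mm, with a 14 mm thick wooden stop across each end that rises 14 mm above the top (148 mm free between the stops; the long sides are open). Origin: centre of its underside (the top surface is 18 mm above); z up, y along its length, x across its width.
- long_board: The longer pressing board, fixed: like the short one but 224 mm long, with 196 mm free between its end stops; 100 mm wide, top surface 18 mm above the origin, stops 14 mm higher. Origin: centre of its underside; z up, y along its length, x across its width.
- ply_offcut: Flat piece of birch plywood, 66 wide x 130 long x 18 mm thick, 0.10 kg, lying flat on the bench at the start. Origin: centre of its underside; z up, y along its length, x across its width. Loose.
- cork_block: Brown cork sanding block with red-edged sandpaper round it, 64 wide x 118 long x 28 mm high, 0.09 kg, lying flat. Origin: centre of its underside; z up, y along its length, x across its width. Loose.
- carton: Cardboard carton full of screws with a printed label, a solid box 62 wide x 98 long x 46 mm high, about 0.42 kg, lying flat. Origin: centre of its underside; z up, y along its length, x across its width. Loose.
- beech_strip: Narrow strip of beech, 44 wide x 178 long x 22 mm thick, 0.115 kg, lying flat. Origin: centre of its underside; z up, y along its length, x across its width. Loose.
- plane: Block plane standing on its sole, 50 wide x 160 long x 47 mm high, about 0.72 kg; its straight-sided body has cheeks 50 mm apart from 5 to 28 mm height over most of its length, which can be gripped from above across the width at mid-length; the cap above them is 40 mm wide. Origin: centre of its underside; z up, y along its length, x across its width. Loose.
- tape_measure: Pocket tape measure lying on the bench among the work pieces, 68 x 94 x 49 mm. A loose bystander: leave it alone. Origin: centre of its underside.
- star_knob: Black five-lobed clamping knob standing with its threaded stud up, 48 mm across, 55 mm high. A loose bystander: leave it alone. Origin: centre of its underside.

How it is judged:
By the outcome, as a careful person would: the job done as asked, in the order asked, and still so for the second after the job is handed in, with the robot touching nothing.
It also fails if it takes over 120 s, if anything falls off the work surface, if the arm or the gripper's body presses on something with over 40 N, if the wrist force passes 120 N, or if a joint passes its speed limit or range.

## Working session

There is one attempt and no reset: what is moved stays moved. The work goes in short steps, Python scripts to look and compute and a tool call to move; the robot and the scene stay as the last step left them, time stands still between calls to the robot, and variables do not carry over. Pictures are saved under pics/ and viewed, at most 14 in all, crops included, and the job is handed in when it is done.

Besides the shell and the picture viewer there is one more tool, called after ">>>" in YAML: its name, and indented under it one key for each argument. carry_out: Moves the arm, as the interface text tells. Its arguments: {"type":"object","properties":{"claw":{"type":"array","items":{"type":"number"}},"delta_pos":{"type":"array","items":{"type":"array","items":{"type":"number"}}},"angular":{"type":"array","items":{"type":"array","items":{"type":"number"}}},"force":{"type":"number"}},"required":["claw","delta_pos","angular"]}

```bash
mkdir -p pics; ls
python3 - <<'E'
from cell import arm
import cv2
s=arm.observe();print(s)
for n in ("scene","top"):
    p=arm.get_image(n);cv2.imwrite(f"pics/{n}0.png",p["frame"][:,:,::-1]);print(n,p["mtx"].tolist(),p["T"].round(4).tolist())
E
```

```text
pics
{'clock': 0.0, 'joints': array([-1.23358675,  0.43521633,  0.02496919,  1.57412095, -0.01161582,
        1.13401521, -0.07508489]), 'dq': array([-3.72858893e-04,  7.18371935e-04, -1.10836998e-04,  3.53543104e-04,
        1.37382548e-03, -6.58741284e-05,  1.08927112e-03]), 'joint_efforts': array([-4.52731610e-04, -6.67864537e+01,  9.84599032e-01, -3.14461005e+01,
       -6.06590370e-02,  4.26345645e-02,  1.65691072e-04]), 'position': array([0.26592444, 0.56501663, 0.22593985]), 'ee_rot': array([-6.85336790e-01, -3.06569779e+00,  2.51162979e-03]), 'force': array([0.74917004, 0.20871891, 0.47740821]), 'ft_torque': array([0.01266325, 0.00713887, 0.0358589 ]), 'gripper_force': 0.0, 'width': 0.9981506360520739}
scene [[529.881652173965, 0.0, 316.08710801922905], [0.0, 529.881652173965, 249.76740316714927], [0.0, 0.0, 1.0]] [[0.4529, -0.5264, 0.7196, -0.3508], [-0.8913, -0.2862, 0.3517, -0.4428], [0.0208, -0.8007, -0.5988, 0.7719], [0.0, 0.0, 0.0, 1.0]]
top [[543.5102888198769, 0.0, 310.39808471297084], [0.0, 543.5102888198769, 234.60386087304016], [0.0, 0.0, 1.0]] [[-0.0236, -0.9865, 0.162, 0.2699], [-0.9997, 0.0237, -0.0015, -0.0001], [-0.0024, -0.162, -0.9868, 1.4387], [0.0, 0.0, 0.0, 1.0]]
```

View pics/top0.png

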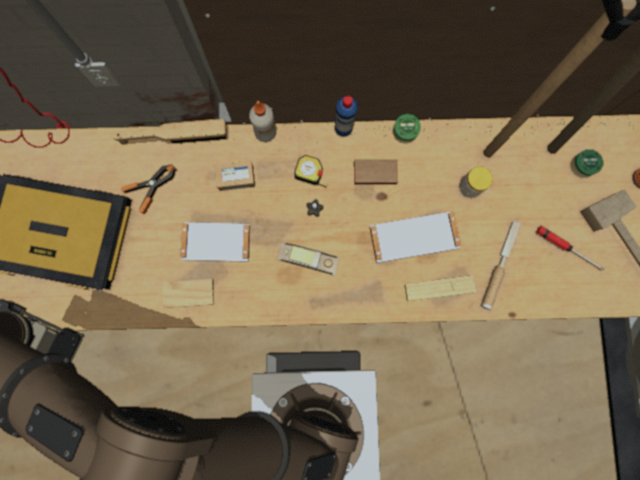

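View pics/scene0.png

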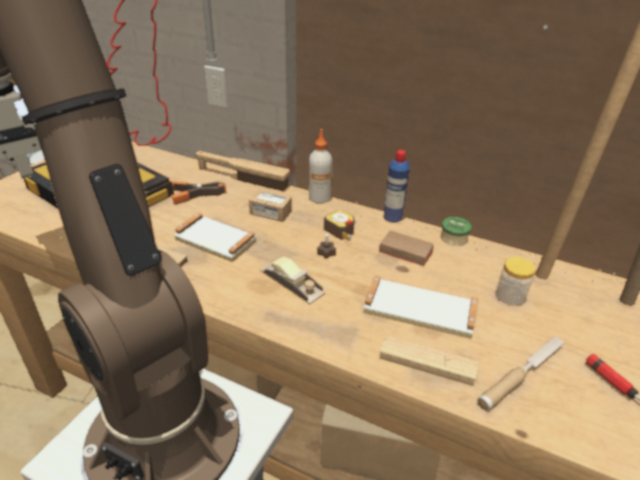

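```bash
cat > h.py <<'E'
from cell import arm
import numpy as np, cv2
from scipy.optimize import minimize
from scipy.spatial.transform import Rotation as R
def B(w,l,z0,z1,y=0): # box corners with subdivided edges
    return np.array([[sx*w/2*1e-3,(y+t*l/2)*1e-3,z*1e-3] for sx in(-1,1) for t in(-1,-.5,0,.5,1) for z in(z0,z1)])
def board(L): return [B(100,L,0,18),B(100,14,0,32,L/2-7),B(100,14,0,32,-L/2+7)]
M=dict(short_board=board(176),long_board=board(224),ply_offcut=[B(66,130,0,18)],cork_block=[B(64,118,0,28)],
 carton=[B(62,98,0,46)],beech_strip=[B(44,178,0,22)],plane=[B(50,160,0,28),B(40,110,0,47)],tape_measure=[B(68,94,0,49)],star_knob=[B(40,40,0,55)])
def proj(P,pic,fish):
    T=pic["T"];K=pic["mtx"];c=(P-T[:3,3])@T[:3,:3]
    if fish:
        r=np.hypot(c[:,0],c[:,1]);th=np.arctan2(r,c[:,2]);c=np.c_[c[:,:2]*(th/np.maximum(r,1e-9))[:,None],np.ones(len(c))]
    q=c@K.T;return q[:,:2]/q[:,2:]
def unproj(uv,z,pic,fish):
    K=pic["mtx"];T=pic["T"];d=np.linalg.solve(K,np.array([uv[0],uv[1],1.]))
    if fish:
        r=np.hypot(*d[:2]);d=np.array([*(d[:2]*np.sin(r)/max(r,1e-9)),np.cos(r)])
    d=T[:3,:3]@d;t=(z-T[2,3])/d[2];return T[:3,3]+t*d
S=4
def render(label,p,z,pic,fish):
    c,s=np.cos(p[2]),np.sin(p[2]);A=np.array([[c,-s,0],[s,c,0],[0,0,1]])
    im=np.zeros((480*S,640*S),np.uint8)
    for b in M[label]:
        q=proj(b@A.T+[p[0],p[1],z],pic,fish)
        cv2.fillConvexPoly(im,cv2.convexHull(np.round(((q+.5)*S-.5)*16).astype(np.int32)),1,shift=4)
    return cv2.resize(im.astype(np.float32),(640,480),interpolation=cv2.INTER_AREA)
def fit(label,pic,name,z=0,init=None):
    fish=name=="wrist"
    t=arm.trace(label,pic)
    if not t: return None
    out=[]
    m=t[0]["region"].astype(np.float32)
    ys,xs=np.nonzero(m)
    if len(xs)<20: return None
    f=lambda p:np.abs(render(label,p,z,pic,fish)-m).sum()/m.sum()
    c=unproj((xs.mean(),ys.mean()),z+.012,pic,fish)
    best=None
    G=np.array([unproj((x,y),z+.012,pic,fish)[:2] for x,y in list(zip(xs,ys))[::max(1,len(xs)//300)]])
    w,V=np.linalg.eigh(np.cov(G.T));a=np.arctan2(V[1,1],V[0,1])-np.pi/2
    inits=[init] if init is not None else [[c[0],c[1],a],[c[0],c[1],a+.25],[c[0],c[1],a-.25]]
    for i in inits:
        r=minimize(f,i,method="Nelder-Mead",options=dict(initial_simplex=np.array(i)+np.array([[0,0,0],[.01,0,0],[0,.01,0],[0,0,.1]]),maxiter=90,xatol=1e-4,fatol=1e-4))
        if best is None or r.fun<best.fun: best=r
    p=best.x; p[2]=(p[2]+np.pi/2)%np.pi-np.pi/2
    return p,best.fun,t[0]["conf"],(xs.min(),xs.max(),ys.min(),ys.max())
def show(label,pic,name,z=0,init=None):
    r=fit(label,pic,name,z,init)
    print(name,label,None if r is None else (r[0].round(4).tolist(),"err %.3f conf %.2f"%r[1:3],[int(v) for v in r[3]]),flush=True)
    return r
def pose():
    s=arm.observe();A=R.from_rotvec(s["ee_rot"]).as_matrix()
    return s,A,np.arctan2(A[1,0],A[0,0])   # yaw of tool x axis
def go(x,y,z,yaw):
    """tool x axis to yaw (=object length axis direction +90 etc.); prints tool-frame shift cm (before turning) and tool-z turn"""
    s,A,a=pose();d=A.T@(np.array([x,y,z])-s["position"])*100
    t=(yaw-a+np.pi/2)%np.pi-np.pi/2
    tilt=R.from_matrix(A).apply([0,0,1])
    print("t %.1f pos"%s["clock"],s["position"].round(4),"yaw %.3f"%a,"| shift cm",d.round(2),"turn z %.3f"%-t,"q7 %.2f"%s["joints"][6],"z",tilt.round(3)[:2],"w %.3f F %s"%(s["width"],s["force"].round(1)))
E
python3 - <<'E'
from h import *
pt=arm.get_image("top");ps=arm.get_image("scene")
for l in M:
    show(l,pt,"top")
    show(l,ps,"scene")
go(.266,.566,.227,0)
E
```

```text
top short_board ([0.4914, 0.25, -0.0438], 'err 0.029 conf 0.57', [180, 249, 222, 261])
scene short_board ([0.4939, 0.2464, -0.0489], 'err 0.056 conf 0.79', [175, 256, 212, 261])
top long_board ([0.4922, -0.2776, 0.1505], 'err 0.026 conf 0.70', [369, 460, 212, 262])
scene long_board ([0.4934, -0.2796, 0.1428], 'err 0.048 conf 0.79', [364, 477, 275, 337])
top ply_offcut ([0.3589, 0.3221, 0.0292], 'err 0.064 conf 0.80', [162, 213, 279, 306])
scene ply_offcut ([0.4163, 0.316, -0.7963], 'err 4.986 conf 0.79', [159, 186, 246, 264])
top cork_block ([0.6724, -0.1812, -0.0295], 'err 0.027 conf 0.77', [354, 397, 159, 184])
scene cork_block ([0.6734, -0.1838, 0.0198], 'err 0.073 conf 0.74', [379, 433, 231, 264])
top carton ([0.668, 0.1971, 0.0988], 'err 0.049 conf 0.69', [215, 254, 161, 190])
scene carton ([0.6712, 0.1962, 0.251], 'err 0.087 conf 0.62', [249, 291, 190, 219])
top beech_strip ([0.3559, -0.3362, 0.1176], 'err 0.068 conf 0.65', [405, 475, 275, 300])
scene beech_strip ([0.3569, -0.3383, 0.0935], 'err 0.041 conf 0.82', [380, 477, 335, 385])
top plane ([0.4419, 0.0064, -0.2909], 'err 0.071 conf 0.66', [277, 338, 242, 274])
scene plane ([0.4411, 0.0031, -0.3974], 'err 0.281 conf 0.65', [263, 324, 257, 303])
top tape_measure ([0.6748, -0.0015, 1.5412], 'err 0.556 conf 0.95', [294, 325, 155, 186])
scene tape_measure ([0.6877, -0.0021, -1.2905], 'err 0.480 conf 0.84', [324, 355, 210, 240])
top star_knob ([0.5728, -0.014, 1.5407], 'err 0.583 conf 0.77', [307, 322, 199, 215])
scene star_knob ([0.5782, -0.0175, -1.127], 'err 0.949 conf 0.69', [317, 336, 237, 257])
t 1.1 pos [0.2661 0.5655 0.2267] yaw 2.702 | shift cm [ 0.03  0.04 -0.03] turn z -0.440 q7 -0.08 z [0. 0.] w 0.999 F [-0.3 -0.2  0.3]
```

Run:
```python
from h import *
go(.359,.322,.18,np.pi/2+.029)
```

```text
t 1.1 pos [0.2661 0.5655 0.2267] yaw 2.702 | shift cm [-18.77 -18.08   4.67] turn z 1.102 q7 -0.08 z [0. 0.] w 0.999 F [-0.3 -0.2  0.3]
```

>>> carry_out:
  claw: [9.1, 9.1, 9.1, 9.1, 9.1, 9.1, 9.1, 9.1, 9.1, 9.1, 9.1, 9.1, 9.1, 9.1, 9.1, 9.1, 9.1, 9.1, 9.1, 9.1]
  delta_pos:
    - [-1.88, -1.81, 0.47]
    - [-1.88, -1.81, 0.47]
    - [-1.88, -1.81, 0.47]
    - [-1.88, -1.81, 0.47]
    - [-1.88, -1.81, 0.47]
    - [-1.88, -1.81, 0.47]
    - [-1.88, -1.81, 0.47]
    - [-1.88, -1.81, 0.47]
    - [-1.88, -1.81, 0.47]
    - [-1.88, -1.81, 0.47]
    - [0, 0, 0]
    - [0, 0, 0]
    - [0, 0, 0]
    - [0, 0, 0]
    - [0, 0, 0]
    - [0, 0, 0]
    - [0, 0, 0]
    - [0, 0, 0]
    - [0, 0, 0]
    - [0, 0, 0]
  angular:
    - [0, 0, 0]
    - [0, 0, 0]
    - [0, 0, 0]
    - [0, 0, 0]
    - [0, 0, 0]
    - [0, 0, 0]
    - [0, 0, 0]
    - [0, 0, 0]
    - [0, 0, 0]
    - [0, 0, 0]
    - [0, 0, 0.138]
    - [0, 0, 0.138]
    - [0, 0, 0.138]
    - [0, 0, 0.138]
    - [0, 0, 0.138]
    - [0, 0, 0.138]
    - [0, 0, 0.138]
    - [0, 0, 0.138]
    - [0, 0, 0]
    - [0, 0, 0]

```text
clock: 3.1
position: [0.3591, 0.3218, 0.1798]
ee_rot: [2.186, 2.256, 0.0]
force: [0.3, -0.3, -0.2]
width: 0.988
gripper_force: 0.0
```

Run:
```python
from h import *
go(.359,.322,.18,np.pi/2+.029)
p=arm.get_image("wrist");cv2.imwrite("pics/w1.png",p["frame"][:,:,::-1])
print(p["mtx"].tolist(),p["T"].round(3).tolist())
show("ply_offcut",p,"wrist");show("short_board",p,"wrist")
p=arm.get_image("top");show("short_board",p,"top");show("ply_offcut",p,"top")
```

```text
t 3.1 pos [0.3591 0.3218 0.1798] yaw 1.602 | shift cm [ 0.02 -0.01 -0.02] turn z 0.002 q7 -0.71 z [0. 0.] w 0.988 F [ 0.3 -0.3 -0.2]
[[371.64829954431775, 0.0, 320.85147196352443], [0.0, 371.64829954431775, 241.10030272087118], [0.0, 0.0, 1.0]] [[0.999, 0.03, 0.01, 0.357], [0.032, -0.96, -0.278, 0.396], [0.001, 0.278, -0.961, 0.339], [0.0, 0.0, 0.0, 1.0]]
wrist ply_offcut ([0.3599, 0.3225, 0.0467], 'err 0.017 conf 0.89', [282, 359, 145, 289])
wrist short_board ([0.4954, 0.2493, -0.047], 'err 0.698 conf 0.69', [389, 517, 202, 377])
top short_board ([0.4918, 0.2498, -0.0401], 'err 0.061 conf 0.86', [181, 249, 223, 261])
top ply_offcut ([0.359, 0.2869, 0.0403], 'err 0.466 conf 0.89', [177, 213, 279, 306])
```

View pics/w1.png

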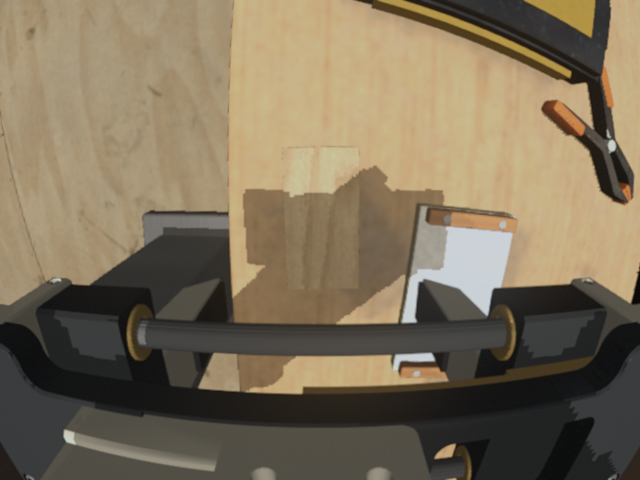

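>>> carry_out:
  claw: [9.1, 9.1, 9.1, 9.1, 9.1, 9.1]
  delta_pos:
    - [-1.7, 2.6, -0.5]
    - [-1.7, 2.6, -0.5]
    - [-1.7, 2.6, -0.5]
    - [-1.7, 2.6, -0.5]
    - [-1.7, 2.6, -0.5]
    - [0, 0, 0]
  angular:
    - [0, 0, 0]
    - [0, 0, 0]
    - [0, 0, 0]
    - [0, 0, 0]
    - [0, 0, 0]
    - [0, 0, 0]

```text
clock: 4.0
position: [0.4953, 0.2369, 0.2055]
ee_rot: [2.195, 2.243, 0.003]
force: [-0.8, -0.4, 0.5]
width: 0.988
gripper_force: 0.0
```

Run:
```python
from h import *
p=arm.get_image("wrist")
for l in("short_board","ply_offcut"): show(l,p,"wrist")
go(.3599,.3225,.10,np.pi/2+.047)
```

```text
wrist short_board ([0.4941, 0.2494, -0.0474], 'err 0.024 conf 0.67', [264, 378, 105, 295])
wrist ply_offcut ([0.3594, 0.3224, 0.0409], 'err 0.021 conf 0.58', [149, 221, 57, 194])
t 4.2 pos [0.4908 0.2405 0.2044] yaw 1.598 | shift cm [  8.55 -12.85  10.45] turn z -0.020 q7 -0.39 z [-0.001  0.   ] w 0.992 F [-0.1  1.   0.3]
```

>>> carry_out:
  claw: [9.1, 9.1, 9.1, 9.1, 9.1, 9.1, 9.1, 9.1]
  delta_pos:
    - [1.71, -2.57, 2.6]
    - [1.71, -2.57, 2.6]
    - [1.71, -2.57, 2.6]
    - [1.71, -2.57, 2.6]
    - [1.71, -2.57, 2.0]
    - [0, 0, 0]
    - [0, 0, 0]
    - [0, 0, 0]
  angular:
    - [0, 0, 0]
    - [0, 0, 0]
    - [0, 0, 0]
    - [0, 0, 0]
    - [0, 0, 0]
    - [0, 0, -0.016]
    - [0, 0, 0]
    - [0, 0, 0]

```text
clock: 4.95
position: [0.3611, 0.3225, 0.0813]
ee_rot: [2.173, 2.269, 0.002]
force: [-0.1, -0.4, 0.2]
width: 0.994
gripper_force: 0.0
```

Run:
```python
from h import *
go(.3597,.3225,.005,np.pi/2+.043)
```

```text
t 5.0 pos [0.3611 0.3225 0.0813] yaw 1.614 | shift cm [ 0.01 -0.15  7.63] turn z -0.000 q7 -0.62 z [0.001 0.001] w 0.994 F [-0.1 -0.4  0.2]
```

>>> carry_out:
  claw: [9.1, 9.1, 9.1, 9.1, 9.1, 9.1, 6.0, 6.0, 6.0, 6.0, 6.0, 6.0, 6.0]
  delta_pos:
    - [0, -0.1, 2.0]
    - [0, 0, 2.0]
    - [0, 0, 1.6]
    - [0, 0, 1.0]
    - [0, 0, 1.0]
    - [0, 0, 0]
    - [0, 0, 0]
    - [0, 0, 0]
    - [0, 0, 0]
    - [0, 0, 0]
    - [0, 0, 0]
    - [0, 0, 0]
    - [0, 0, 0]
  angular:
    - [0, 0, 0]
    - [0, 0, 0]
    - [0, 0, 0]
    - [0, 0, 0]
    - [0, 0, 0]
    - [0, 0, 0]
    - [0, 0, 0]
    - [0, 0, 0]
    - [0, 0, 0]
    - [0, 0, 0]
    - [0, 0, 0]
    - [0, 0, 0]
    - [0, 0, 0]
  force: 20

```text
clock: 6.25
position: [0.3598, 0.3225, 0.0052]
ee_rot: [-2.173, -2.269, -0.001]
force: [-0.3, -0.6, 6.0]
width: 0.716
gripper_force: 20.0
```

Run:
```python
from h import *
p=arm.get_image("wrist")
for l in("ply_offcut",): show(l,p,"wrist")
s,A,a=pose();print(s["gripper_force"])
go(.494,.2494,.10,np.pi/2-.0474)
```

```text
wrist ply_offcut ([0.3602, 0.3229, 0.0449], 'err 0.300 conf 0.83', [237, 403, 157, 386])
19.99933362007141
t 6.3 pos [0.3598 0.3225 0.0052] yaw 1.614 | shift cm [-7.87 13.09 -9.48] turn z 0.090 q7 -0.57 z [0.    0.001] w 0.715 F [-0.2 -0.7  6.1]
```

>>> carry_out:
  claw: [6.0, 6.0, 6.0, 6.0, 6.0, 6.0, 6.0, 6.0, 6.0, 6.0, 6.0, 6.0, 6.0]
  delta_pos:
    - [0, 0, -1.0]
    - [0, 0, -2.0]
    - [0, 0, -2.0]
    - [-1.0, 1.6, -2.0]
    - [-1.5, 2.5, 0]
    - [-1.5, 2.5, 0]
    - [-1.5, 2.5, 0]
    - [-1.5, 2.5, 0]
    - [-0.87, 1.49, 0]
    - [0, 0, 0]
    - [0, 0, 0]
    - [0, 0, 0]
    - [0, 0, 0]
  angular:
    - [0, 0, 0]
    - [0, 0, 0]
    - [0, 0, 0]
    - [0, 0, 0]
    - [0, 0, 0]
    - [0, 0, 0]
    - [0, 0, 0]
    - [0, 0, 0]
    - [0, 0, 0]
    - [0, 0, 0.09]
    - [0, 0, 0]
    - [0, 0, 0]
    - [0, 0, 0]

```text
clock: 7.65
position: [0.493, 0.2498, 0.0748]
ee_rot: [-2.269, -2.172, 0.0]
force: [0.2, 0.1, -1.5]
width: 0.719
gripper_force: 20.0
```

Run:
```python
from h import *
p=arm.get_image("wrist")
s=arm.observe()
show("ply_offcut",p,"wrist",z=s["position"][2]-.005);show("short_board",p,"wrist",init=[.494,.2494,-.0474])
cv2.imwrite("pics/w2.png",p["frame"][:,:,::-1])
go(.494,.2494,.0232,np.pi/2-.0474)
```

```text
wrist ply_offcut ([0.4936, 0.2502, -0.0392], 'err 0.293 conf 0.94', [237, 403, 157, 387])
wrist short_board ([0.4956, 0.2507, -0.0279], 'err 4.488 conf 0.70', [237, 408, 112, 277])
t 7.8 pos [0.4934 0.2495 0.0748] yaw 1.525 | shift cm [-0.01  0.06  5.16] turn z 0.002 q7 -0.41 z [-0.  0.] w 0.713 F [ 0.   0.2 -0.5]
```

View pics/w2.png

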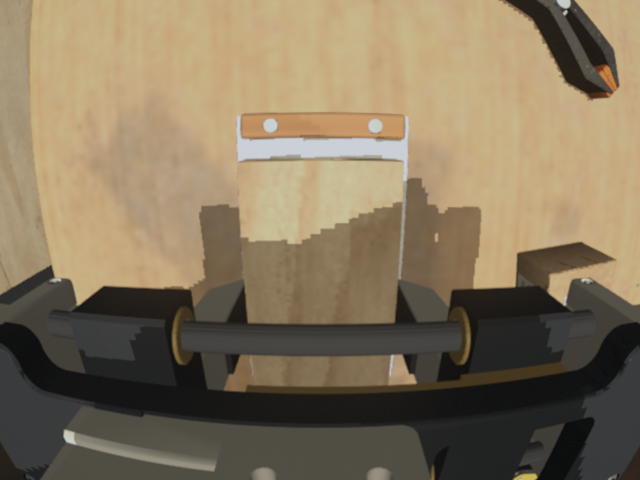

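>>> carry_out:
  claw: [6.0, 6.0, 6.0, 6.0, 6.0, 6.0, 9.1, 9.1, 9.1, 9.1, 9.1, 9.1, 9.1, 9.1, 9.1, 9.1]
  delta_pos:
    - [0, 0.06, 1.5]
    - [0, 0, 1.5]
    - [0, 0, 1.2]
    - [0, 0, 0.6]
    - [0, 0, 0.36]
    - [0, 0, 0]
    - [0, 0, 0]
    - [0, 0, 0]
    - [0, 0, 0]
    - [0, 0, 0]
    - [0, 0, -2]
    - [0, 0, -3]
    - [0, 0, -4]
    - [0, 0, -4]
    - [0, 0, -4]
    - [0, 0, 0]
  angular:
    - [0, 0, 0]
    - [0, 0, 0]
    - [0, 0, 0]
    - [0, 0, 0]
    - [0, 0, 0]
    - [0, 0, 0]
    - [0, 0, 0]
    - [0, 0, 0]
    - [0, 0, 0]
    - [0, 0, 0]
    - [0, 0, 0]
    - [0, 0, 0]
    - [0, 0, 0]
    - [0, 0, 0]
    - [0, 0, 0]
    - [0, 0, 0]

```text
clock: 9.4
position: [0.4973, 0.2504, 0.1986]
ee_rot: [2.272, 2.167, 0.014]
force: [1.0, 0.7, -0.1]
width: 0.993
gripper_force: 0.0
```

Run:
```python
from h import *
p=arm.get_image("wrist")
show("ply_offcut",p,"wrist",z=.018);show("short_board",p,"wrist")
go(.6724,-.182,.19,np.pi/2-.02)
```

```text
wrist ply_offcut ([0.495, 0.2488, -0.0408], 'err 0.016 conf 0.68', [278, 354, 150, 291])
wrist short_board ([0.494, 0.2489, -0.0488], 'err 1.203 conf 0.91', [260, 370, 123, 311])
t 9.6 pos [0.494  0.2491 0.1928] yaw 1.524 | shift cm [-42.22  19.84   0.27] turn z -0.027 q7 -0.47 z [-0.  0.] w 0.989 F [-0.2 -0.6  0.4]
```

>>> carry_out:
  claw: [9.1, 9.1, 9.1, 9.1, 9.1, 9.1, 9.1, 9.1, 9.1, 9.1, 9.1, 9.1, 9.1, 9.1, 9.1, 9.1, 9.1, 9.1]
  delta_pos:
    - [-2.64, 1.24, 0]
    - [-2.64, 1.24, 0]
    - [-2.64, 1.24, 0]
    - [-2.64, 1.24, 0]
    - [-2.64, 1.24, 0]
    - [-2.64, 1.24, 0]
    - [-2.64, 1.24, 0]
    - [-2.64, 1.24, 0]
    - [-2.64, 1.24, 0]
    - [-2.64, 1.24, 0]
    - [-2.64, 1.24, 0]
    - [-2.64, 1.24, 0]
    - [-2.64, 1.24, 0]
    - [-2.64, 1.24, 0]
    - [-2.64, 1.24, 0]
    - [-2.64, 1.24, 0]
    - [0, 0, 0]
    - [0, 0, 0]
  angular:
    - [0, 0, 0]
    - [0, 0, 0]
    - [0, 0, 0]
    - [0, 0, 0]
    - [0, 0, 0]
    - [0, 0, 0]
    - [0, 0, 0]
    - [0, 0, 0]
    - [0, 0, 0]
    - [0, 0, 0]
    - [0, 0, 0]
    - [0, 0, 0]
    - [0, 0, 0]
    - [0, 0, 0]
    - [0, 0, 0]
    - [0, 0, 0]
    - [0, 0, 0]
    - [0, 0, 0]

```text
clock: 11.35
position: [0.6717, -0.1826, 0.1909]
ee_rot: [-2.273, -2.165, 0.003]
force: [0.1, -0.1, 0.0]
width: 0.995
gripper_force: 0.0
```

Run:
```python
from h import *
p=arm.get_image("wrist");cv2.imwrite("pics/w3.png",p["frame"][:,:,::-1])
r=show("cork_block",p,"wrist")[0]
go(r[0],r[1],.01,np.pi/2+r[2])
```

```text
wrist cork_block ([0.6746, -0.1817, -0.0239], 'err 0.030 conf 0.82', [286, 361, 152, 281])
t 11.4 pos [ 0.6722 -0.1807  0.1918] yaw 1.525 | shift cm [-0.11  0.28 18.18] turn z -0.022 q7 0.35 z [-0.002  0.001] w 0.989 F [-0.4  0.3 -0.9]
```

View pics/w3.png

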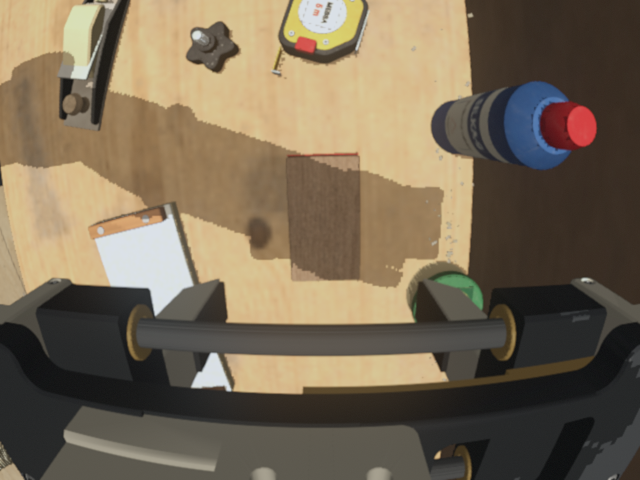

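Run:
```python
from h import *
p=arm.get_image("wrist")
for uv,z in (((437,145),0),((470,158),0.05),((412,292),.05),((412,292),0.03),((445,262),.05)): print(uv,z,unproj(uv,z,p,True).round(3))
r=show("cork_block",p,"wrist")[0]
go(r[0],r[1],.01,np.pi/2+r[2])
```

```text
(437, 145) 0 [ 0.787 -0.116  0.   ]
(470, 158) 0.05 [ 0.802 -0.126  0.05 ]
(412, 292) 0.05 [ 0.752 -0.245  0.05 ]
(412, 292) 0.03 [ 0.757 -0.254  0.03 ]
(445, 262) 0.05 [ 0.782 -0.218  0.05 ]
wrist cork_block ([0.6748, -0.1834, -0.017], 'err 0.040 conf 0.64', [286, 359, 156, 282])
t 11.6 pos [ 0.6725 -0.1805  0.1925] yaw 1.525 | shift cm [-0.29  0.26 18.25] turn z -0.028 q7 0.35 z [-0.001  0.001] w 0.992 F [-0.5  0.4  0.3]
```

>>> carry_out:
  claw: [9.1, 9.1, 9.1, 9.1, 9.1, 9.1, 9.1, 9.1, 9.1, 6.0, 6.0, 6.0, 6.0, 6.0, 6.0]
  delta_pos:
    - [-0.17, 0.26, 1.5]
    - [0, 0, 3]
    - [0, 0, 3]
    - [0, 0, 3]
    - [0, 0, 3]
    - [0, 0, 2.5]
    - [0, 0, 1.6]
    - [0, 0, 0.8]
    - [0, 0, 0]
    - [0, 0, 0]
    - [0, 0, 0]
    - [0, 0, 0]
    - [0, 0, 0]
    - [0, 0, 0]
    - [0, 0, 0]
  angular:
    - [0, 0, -0.025]
    - [0, 0, 0]
    - [0, 0, 0]
    - [0, 0, 0]
    - [0, 0, 0]
    - [0, 0, 0]
    - [0, 0, 0]
    - [0, 0, 0]
    - [0, 0, 0]
    - [0, 0, 0]
    - [0, 0, 0]
    - [0, 0, 0]
    - [0, 0, 0]
    - [0, 0, 0]
    - [0, 0, 0]

```text
clock: 13.05
position: [0.6756, -0.184, 0.0099]
ee_rot: [2.245, 2.196, 0.001]
force: [-0.9, 0.4, 5.8]
width: 0.698
gripper_force: 20.0
```

Run:
```python
from h import *
go(.495,.249,.15,np.pi/2-.0474)
```

```text
t 13.1 pos [ 0.6756 -0.184   0.0099] yaw 1.549 | shift cm [ 42.89 -19.   -14.03] turn z 0.025 q7 0.43 z [ 0.001 -0.   ] w 0.698 F [-0.9  0.4  5.8]
```

>>> carry_out:
  claw: [6, 6, 6, 6, 6, 6, 6, 6, 6, 6, 6, 6, 6, 6, 6, 6, 6, 6, 6, 6]
  delta_pos:
    - [0, 0, -1.5]
    - [0, 0, -3]
    - [0, 0, -3]
    - [0, 0, -3]
    - [0, 0, -3.5]
    - [3.06, -1.36, 0]
    - [3.06, -1.36, 0]
    - [3.06, -1.36, 0]
    - [3.06, -1.36, 0]
    - [3.06, -1.36, 0]
    - [3.06, -1.36, 0]
    - [3.06, -1.36, 0]
    - [3.06, -1.36, 0]
    - [3.06, -1.36, 0]
    - [3.06, -1.36, 0]
    - [3.06, -1.36, 0]
    - [3.06, -1.36, 0]
    - [3.06, -1.36, 0]
    - [3.06, -1.36, 0]
    - [0, 0, 0]
  angular:
    - [0, 0, 0]
    - [0, 0, 0]
    - [0, 0, 0]
    - [0, 0, 0]
    - [0, 0, 0]
    - [0, 0, 0]
    - [0, 0, 0]
    - [0, 0, 0]
    - [0, 0, 0]
    - [0, 0, 0]
    - [0, 0, 0]
    - [0, 0, 0]
    - [0, 0, 0]
    - [0, 0, 0]
    - [0, 0, 0]
    - [0, 0, 0]
    - [0, 0, 0]
    - [0, 0, 0]
    - [0, 0, 0]
    - [0, 0, 0.022]

```text
clock: 15.05
position: [0.4919, 0.2541, 0.1497]
ee_rot: [-2.26, -2.178, -0.002]
force: [-0.5, 0.6, -0.9]
width: 0.702
gripper_force: 20.0
```

Run:
```python
from h import *
p=arm.get_image("wrist");p=arm.get_image("wrist");s=arm.observe()
show("cork_block",p,"wrist",z=s["position"][2]-.0095)
cv2.imwrite("pics/w4.png",p["frame"][:,:,::-1])
go(.495,.249,.08,np.pi/2-.0474)
```

```text
wrist cork_block ([0.4936, 0.2522, -0.0422], 'err 0.316 conf 0.76', [239, 403, 169, 385])
t 15.2 pos [0.4946 0.248  0.1497] yaw 1.527 | shift cm [0.1  0.03 6.97] turn z 0.003 q7 -0.42 z [ 0.001 -0.   ] w 0.698 F [ 0.6 -0.4 -0.8]
```

View pics/w4.png

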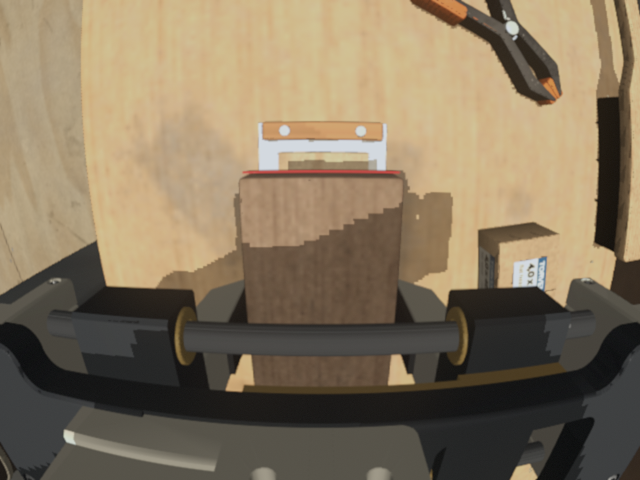

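>>> carry_out:
  claw: [6, 6, 6, 6, 6, 6, 6, 6, 6, 9.1, 9.1, 9.1, 9.1, 9.1, 9.1, 9.1, 9.1, 9.1, 9.1]
  delta_pos:
    - [-0.07, 0, 1.5]
    - [0, 0, 2.5]
    - [0, 0, 2.5]
    - [0, 0, 1.8]
    - [0, 0, 1.0]
    - [0, 0, 0.7]
    - [0, 0, 0.34]
    - [0, 0, 0]
    - [0, 0, 0]
    - [0, 0, 0]
    - [0, 0, 0]
    - [0, 0, 0]
    - [0, 0, 0]
    - [0, 0, -2]
    - [0, 0, -4]
    - [0, 0, -4]
    - [0, 0, -4]
    - [0, 0, -3]
    - [0, 0, 0]
  angular:
    - [0, 0, 0.002]
    - [0, 0, 0]
    - [0, 0, 0]
    - [0, 0, 0]
    - [0, 0, 0]
    - [0, 0, 0]
    - [0, 0, 0]
    - [0, 0, 0]
    - [0, 0, 0]
    - [0, 0, 0]
    - [0, 0, 0]
    - [0, 0, 0]
    - [0, 0, 0]
    - [0, 0, 0]
    - [0, 0, 0]
    - [0, 0, 0]
    - [0, 0, 0]
    - [0, 0, 0]
    - [0, 0, 0]

```text
clock: 17.1
position: [0.4965, 0.2488, 0.2201]
ee_rot: [2.271, 2.169, 0.012]
force: [0.3, 0.7, 0.1]
width: 0.992
gripper_force: 0.0
```

Run:
```python
from h import *
p=arm.get_image("wrist");p=arm.get_image("wrist")
show("cork_block",p,"wrist",z=.036);show("carton",p,"wrist")
go(.668,.196,.215,np.pi/2+.1)
```

```text
wrist cork_block ([0.4953, 0.2506, -0.0472], 'err 0.028 conf 0.93', [281, 357, 152, 283])
wrist carton None
t 17.3 pos [0.4936 0.2476 0.2147] yaw 1.525 | shift cm [-4.35 17.66 -0.05] turn z -0.146 q7 -0.45 z [-0.002 -0.001] w 0.991 F [-0.3 -0.1 -0.9]
```

>>> carry_out:
  claw: [9.1, 9.1, 9.1, 9.1, 9.1, 9.1, 9.1, 9.1, 9.1, 9.1]
  delta_pos:
    - [-0.54, 2.21, 0]
    - [-0.54, 2.21, 0]
    - [-0.54, 2.21, 0]
    - [-0.54, 2.21, 0]
    - [-0.54, 2.21, 0]
    - [-0.54, 2.21, 0]
    - [-0.54, 2.21, 0]
    - [-0.54, 2.21, 0]
    - [0, 0, 0]
    - [0, 0, 0]
  angular:
    - [0, 0, 0]
    - [0, 0, 0]
    - [0, 0, 0]
    - [0, 0, 0]
    - [0, 0, 0]
    - [0, 0, 0]
    - [0, 0, 0]
    - [0, 0, -0.14]
    - [0, 0, 0]
    - [0, 0, 0]

```text
clock: 18.3
position: [0.6684, 0.1959, 0.2139]
ee_rot: [-2.117, -2.319, 0.004]
force: [0.2, 1.2, -0.0]
width: 0.988
gripper_force: 0.0
```

Run:
```python
from h import *
p=arm.get_image("wrist");show("carton",p,"wrist")
p=arm.get_image("wrist");show("carton",p,"wrist")
cv2.imwrite("pics/w5.png",p["frame"][:,:,::-1])
go(.668,.196,.01,np.pi/2+.1)
```

```text
wrist carton ([0.6701, 0.1963, 0.0938], 'err 0.041 conf 0.84', [288, 357, 161, 270])
wrist carton ([0.6702, 0.1965, 0.0913], 'err 0.035 conf 0.65', [289, 358, 163, 270])
t 18.5 pos [0.668  0.1973 0.2154] yaw 1.665 | shift cm [-0.14  0.   20.54] turn z -0.006 q7 -0.09 z [-0.001  0.   ] w 0.992 F [ 0.2  0.4 -0.1]
```

View pics/w5.png

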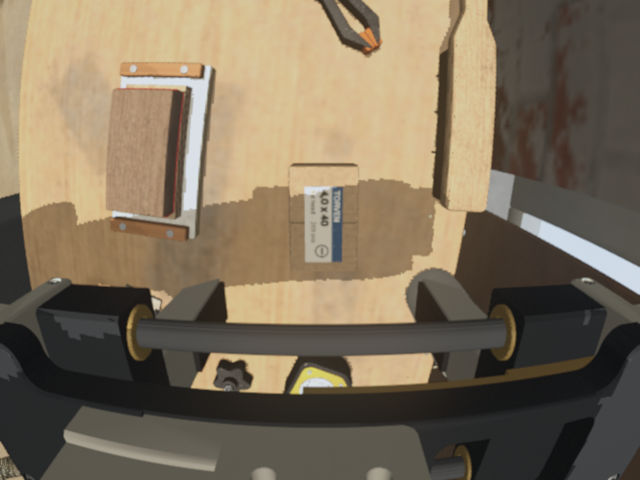

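Run:
```python
from h import *
p=arm.get_image("wrist")
for uv,z in (((437,210),0),((445,208),.03),((485,212),0.03),((408,300),0.0),((408,300),0.05),((430,268),.05),((430,268),.12)): print(uv,z,unproj(uv,z,p,True).round(3))
pt=arm.get_image("scene")
for P in ([.76,.2,0],[.76,.2,.04],[.76,.2,.08]): print(proj(np.array([P]),pt,False).round(0))
```

```text
(437, 210) 0 [0.791 0.209 0.   ]
(445, 208) 0.03 [0.789 0.217 0.03 ]
(485, 212) 0.03 [0.833 0.218 0.03 ]
(408, 300) 0.0 [0.776 0.104 0.   ]
(408, 300) 0.05 [0.761 0.126 0.05 ]
(430, 268) 0.05 [0.777 0.161 0.05 ]
(430, 268) 0.12 [0.752 0.185 0.12 ]
[[286. 196.]]
[[285. 184.]]
[[285. 171.]]
```

>>> carry_out:
  claw: [9.1, 9.1, 9.1, 9.1, 9.1, 9.1, 9.1, 9.1, 9.1, 9.1, 5.5, 5.5, 5.5, 5.5, 5.5, 5.5]
  delta_pos:
    - [-0.06, 0.22, 2.0]
    - [0, 0, 3]
    - [0, 0, 3]
    - [0, 0, 3]
    - [0, 0, 3]
    - [0, 0, 3]
    - [0, 0, 1.7]
    - [0, 0, 1.0]
    - [0, 0, 0.6]
    - [0, 0, 0]
    - [0, 0, 0]
    - [0, 0, 0]
    - [0, 0, 0]
    - [0, 0, 0]
    - [0, 0, 0]
    - [0, 0, 0]
  angular:
    - [0, 0, 0]
    - [0, 0, 0]
    - [0, 0, 0]
    - [0, 0, 0]
    - [0, 0, 0]
    - [0, 0, 0]
    - [0, 0, 0]
    - [0, 0, 0]
    - [0, 0, 0]
    - [0, 0, 0]
    - [0, 0, 0]
    - [0, 0, 0]
    - [0, 0, 0]
    - [0, 0, 0]
    - [0, 0, 0]
    - [0, 0, 0]
  force: 35

```text
clock: 20.2
position: [0.671, 0.1962, 0.0131]
ee_rot: [-2.115, -2.323, -0.0]
force: [-3.0, -0.2, 6.2]
width: 0.677
gripper_force: 35.0
```

Run:
```python
from h import *
go(.495,.2495,.16,np.pi/2-.046)
```

```text
t 20.2 pos [0.671  0.1962 0.0131] yaw 1.665 | shift cm [  6.96 -17.03 -14.68] turn z 0.140 q7 -0.03 z [-0.  0.] w 0.677 F [-3.  -0.2  6.2]
```

>>> carry_out:
  claw: [5.5, 5.5, 5.5, 5.5, 5.5, 5.5, 5.5, 5.5, 5.5, 5.5, 5.5, 5.5, 5.5, 5.5, 5.5, 5.5]
  delta_pos:
    - [0, 0, -1.2]
    - [0, 0, -2.5]
    - [0, 0, -3]
    - [0, 0, -3]
    - [0, 0, -3]
    - [0, 0, -2]
    - [0.87, -2.13, 0]
    - [0.87, -2.13, 0]
    - [0.87, -2.13, 0]
    - [0.87, -2.13, 0]
    - [0.87, -2.13, 0]
    - [0.87, -2.13, 0]
    - [0.87, -2.13, 0]
    - [0.87, -2.13, 0]
    - [0, 0, 0]
    - [0, 0, 0]
  angular:
    - [0, 0, 0]
    - [0, 0, 0]
    - [0, 0, 0]
    - [0, 0, 0]
    - [0, 0, 0]
    - [0, 0, 0]
    - [0, 0, 0]
    - [0, 0, 0]
    - [0, 0, 0]
    - [0, 0, 0]
    - [0, 0, 0]
    - [0, 0, 0]
    - [0, 0, 0]
    - [0, 0, 0.14]
    - [0, 0, 0]
    - [0, 0, 0]

```text
clock: 21.8
position: [0.4948, 0.2497, 0.1601]
ee_rot: [2.269, 2.172, 0.001]
force: [-0.3, -0.3, -4.1]
width: 0.669
gripper_force: 35.0
```

Run:
```python
from h import *
p=arm.get_image("wrist");p=arm.get_image("wrist");s=arm.observe()
show("carton",p,"wrist",z=s["position"][2]-.013)
go(.495,.2495,.077,np.pi/2-.046)
```

```text
wrist carton ([0.496, 0.25, -0.0416], 'err 0.387 conf 0.96', [232, 408, 190, 386])
t 21.9 pos [0.4959 0.249  0.16  ] yaw 1.525 | shift cm [ 0.05 -0.1   8.3 ] turn z 0.000 q7 -0.41 z [ 0.001 -0.   ] w 0.674 F [ 0.9  0.1 -4.5]
```

>>> carry_out:
  claw: [5.5, 5.5, 5.5, 5.5, 5.5, 5.5, 5.5, 5.5, 9.1, 9.1, 9.1, 9.1, 9.1, 9.1, 9.1, 9.1, 9.1, 9.1]
  delta_pos:
    - [0, -0.05, 1.5]
    - [0, 0, 2.2]
    - [0, 0, 2.0]
    - [0, 0, 1.2]
    - [0, 0, 0.9]
    - [0, 0, 0.48]
    - [0, 0, 0]
    - [0, 0, 0]
    - [0, 0, 0]
    - [0, 0, 0]
    - [0, 0, 0]
    - [0, 0, 0]
    - [0, 0, -2]
    - [0, 0, -4]
    - [0, 0, -4]
    - [0, 0, -4]
    - [0, 0, -1]
    - [0, 0, 0]
  angular:
    - [0, 0, 0]
    - [0, 0, 0]
    - [0, 0, 0]
    - [0, 0, 0]
    - [0, 0, 0]
    - [0, 0, 0]
    - [0, 0, 0]
    - [0, 0, 0]
    - [0, 0, 0]
    - [0, 0, 0]
    - [0, 0, 0]
    - [0, 0, 0]
    - [0, 0, 0]
    - [0, 0, 0]
    - [0, 0, 0]
    - [0, 0, 0]
    - [0, 0, 0]
    - [0, 0, 0]

```text
clock: 23.75
position: [0.4954, 0.2501, 0.2287]
ee_rot: [2.272, 2.17, 0.006]
force: [0.7, -0.5, -1.0]
width: 0.992
gripper_force: 0.0
```

Run:
```python
from h import *
p=arm.get_image("wrist");p=arm.get_image("wrist")
show("carton",p,"wrist",z=.064)
cv2.imwrite("pics/w6.png",p["frame"][:,:,::-1])
go(.4927,-.29,.23,np.pi/2+.147)
```

```text
wrist carton ([0.4955, 0.2499, -0.0435], 'err 0.019 conf 0.86', [279, 363, 166, 293])
t 23.9 pos [0.4936 0.2492 0.2254] yaw 1.525 | shift cm [-53.87   2.38  -0.39] turn z -0.193 q7 -0.45 z [-0.002 -0.001] w 0.990 F [-0.6  0.2 -1.4]
```

View pics/w6.png

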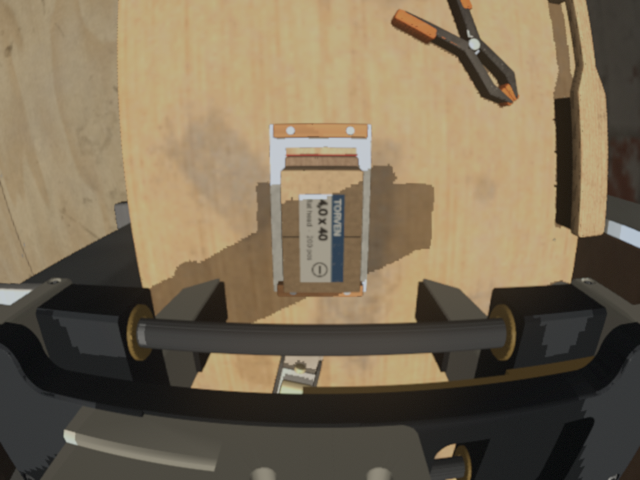

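>>> carry_out:
  claw: [9.1, 9.1, 9.1, 9.1, 9.1, 9.1, 9.1, 9.1, 9.1, 9.1, 9.1, 9.1, 9.1, 9.1, 9.1, 9.1, 9.1, 9.1, 9.1]
  delta_pos:
    - [-3.37, 0.15, 0]
    - [-3.37, 0.15, 0]
    - [-3.37, 0.15, 0]
    - [-3.37, 0.15, 0]
    - [-3.37, 0.15, 0]
    - [-3.37, 0.15, 0]
    - [-3.37, 0.15, 0]
    - [-3.37, 0.15, 0]
    - [-3.37, 0.15, 0]
    - [-3.37, 0.15, 0]
    - [-3.37, 0.15, 0]
    - [-3.37, 0.15, 0]
    - [-3.37, 0.15, 0]
    - [-3.37, 0.15, 0]
    - [-3.37, 0.15, 0]
    - [-3.37, 0.15, 0]
    - [0, 0, 0]
    - [0, 0, 0]
    - [0, 0, 0]
  angular:
    - [0, 0, 0]
    - [0, 0, 0]
    - [0, 0, 0]
    - [0, 0, 0]
    - [0, 0, 0]
    - [0, 0, 0]
    - [0, 0, 0]
    - [0, 0, 0]
    - [0, 0, 0]
    - [0, 0, 0]
    - [0, 0, 0]
    - [0, 0, 0]
    - [0, 0, 0]
    - [0, 0, 0]
    - [0, 0, -0.1]
    - [0, 0, -0.09]
    - [0, 0, 0]
    - [0, 0, 0]
    - [0, 0, 0]

```text
clock: 25.8
position: [0.4967, -0.2886, 0.2257]
ee_rot: [-2.054, -2.374, 0.0]
force: [0.9, 0.0, 0.5]
width: 0.992
gripper_force: 0.0
```

Run:
```python
from h import *
for i in(0,1):
    p=arm.get_image("wrist");show("long_board",p,"wrist");show("beech_strip",p,"wrist")
go(.356,-.345,.2,np.pi/2+.11)
```

```text
wrist long_board ([0.494, -0.2776, 0.1472], 'err 0.018 conf 0.59', [268, 371, 86, 307])
wrist beech_strip ([0.3558, -0.3367, 0.1005], 'err 0.226 conf 0.63', [162, 211, 153, 297])
wrist long_board ([0.33, -0.362, 0.0854], 'err 1.747 conf 0.66', [160, 211, 153, 299])
wrist beech_strip ([0.3557, -0.337, 0.0986], 'err 0.226 conf 0.92', [162, 210, 153, 297])
t 26.1 pos [ 0.4972 -0.2893  0.227 ] yaw 1.716 | shift cm [ -3.48 -14.78   2.69] turn z 0.035 q7 0.82 z [0. 0.] w 0.988 F [-0.9 -0.5  0.4]
```

>>> carry_out:
  claw: [9.1, 9.1, 9.1, 9.1, 9.1, 9.1, 9.1, 9.1]
  delta_pos:
    - [-0.58, -2.46, 0.45]
    - [-0.58, -2.46, 0.45]
    - [-0.58, -2.46, 0.45]
    - [-0.58, -2.46, 0.45]
    - [-0.58, -2.46, 0.45]
    - [-0.58, -2.46, 0.45]
    - [0, 0, 0]
    - [0, 0, 0]
  angular:
    - [0, 0, 0]
    - [0, 0, 0]
    - [0, 0, 0]
    - [0, 0, 0]
    - [0, 0, 0]
    - [0, 0, 0.035]
    - [0, 0, 0]
    - [0, 0, 0]

```text
clock: 26.9
position: [0.356, -0.3456, 0.2002]
ee_rot: [2.097, 2.338, 0.001]
force: [-0.4, 0.7, -0.6]
width: 0.994
gripper_force: 0.0
```

Run:
```python
from h import *
for i in(0,1):
    p=arm.get_image("wrist");show("beech_strip",p,"wrist")
go(.356,-.337,.006,np.pi/2+.10)
```

```text
wrist beech_strip ([0.3568, -0.3371, 0.1061], 'err 0.025 conf 0.81', [298, 347, 111, 296])
wrist beech_strip ([0.3567, -0.3365, 0.1051], 'err 0.019 conf 0.82', [297, 346, 111, 296])
t 27.1 pos [ 0.357  -0.3452  0.2   ] yaw 1.682 | shift cm [ 0.83 -0.02 19.4 ] turn z 0.011 q7 1.00 z [ 0. -0.] w 0.992 F [-0.5  0.4  0.5]
```

>>> carry_out:
  claw: [7.5, 7.5, 7.5, 7.5, 7.5, 7.5, 7.5, 7.5, 7.5, 7.5, 3.8, 3.8, 3.8, 3.8, 3.8, 3.8, 3.8]
  delta_pos:
    - [0.85, 0.05, 2.0]
    - [0, 0, 3]
    - [0, 0, 3]
    - [0, 0, 3]
    - [0, 0, 3]
    - [0, 0, 2.8]
    - [0, 0, 1.2]
    - [0, 0, 0.8]
    - [0, 0, 0.6]
    - [0, 0, 0]
    - [0, 0, 0]
    - [0, 0, 0]
    - [0, 0, 0]
    - [0, 0, 0]
    - [0, 0, 0]
    - [0, 0, 0]
    - [0, 0, 0]
  angular:
    - [0, 0, 0.006]
    - [0, 0, 0]
    - [0, 0, 0]
    - [0, 0, 0]
    - [0, 0, 0]
    - [0, 0, 0]
    - [0, 0, 0]
    - [0, 0, 0]
    - [0, 0, 0]
    - [0, 0, 0]
    - [0, 0, 0]
    - [0, 0, 0]
    - [0, 0, 0]
    - [0, 0, 0]
    - [0, 0, 0]
    - [0, 0, 0]
    - [0, 0, 0]
  force: 20

```text
clock: 28.8
position: [0.3557, -0.3372, 0.0062]
ee_rot: [2.104, 2.333, 0.0]
force: [0.4, 1.6, 6.1]
width: 0.479
gripper_force: 20.0
```

Run:
```python
from h import *
go(.494,-.2776,.106,np.pi/2+.1472)
```

```text
t 28.8 pos [ 0.3557 -0.3372  0.0062] yaw 1.674 | shift cm [ 4.5  14.38 -9.97] turn z -0.044 q7 1.22 z [ 0. -0.] w 0.479 F [0.4 1.6 6.1]
```

>>> carry_out:
  claw: [3.8, 3.8, 3.8, 3.8, 3.8, 3.8, 3.8, 3.8, 3.8, 3.8, 3.8, 3.8, 3.8, 3.8]
  delta_pos:
    - [0, 0, -1.5]
    - [0, 0, -2.5]
    - [0, 0, -3]
    - [0, 0, -3]
    - [0.64, 2.05, 0]
    - [0.64, 2.05, 0]
    - [0.64, 2.05, 0]
    - [0.64, 2.05, 0]
    - [0.64, 2.05, 0]
    - [0.64, 2.05, 0]
    - [0.64, 2.05, 0]
    - [0, 0, 0]
    - [0, 0, 0]
    - [0, 0, 0]
  angular:
    - [0, 0, 0]
    - [0, 0, 0]
    - [0, 0, 0]
    - [0, 0, 0]
    - [0, 0, 0]
    - [0, 0, 0]
    - [0, 0, 0]
    - [0, 0, 0]
    - [0, 0, 0]
    - [0, 0, 0]
    - [0, 0, 0]
    - [0, 0, -0.044]
    - [0, 0, 0]
    - [0, 0, 0]

```text
clock: 30.2
position: [0.4932, -0.278, 0.1057]
ee_rot: [-2.054, -2.376, 0.001]
force: [-1.2, 0.5, -1.6]
width: 0.48
gripper_force: 20.0
```

Run:
```python
from h import *
p=arm.get_image("wrist");p=arm.get_image("wrist");s=arm.observe()
show("beech_strip",p,"wrist",z=s["position"][2]-.006)
cv2.imwrite("pics/w7.png",p["frame"][:,:,::-1])
go(.494,-.2776,.0243,np.pi/2+.1472)
```

```text
wrist beech_strip ([0.4933, -0.2773, 0.1474], 'err 0.326 conf 0.85', [262, 380, 97, 386])
t 30.4 pos [ 0.4931 -0.2782  0.1059] yaw 1.716 | shift cm [0.05 0.1  8.16] turn z -0.002 q7 0.91 z [-0.  0.] w 0.473 F [-0.9 -0.2 -0.4]
```

View pics/w7.png

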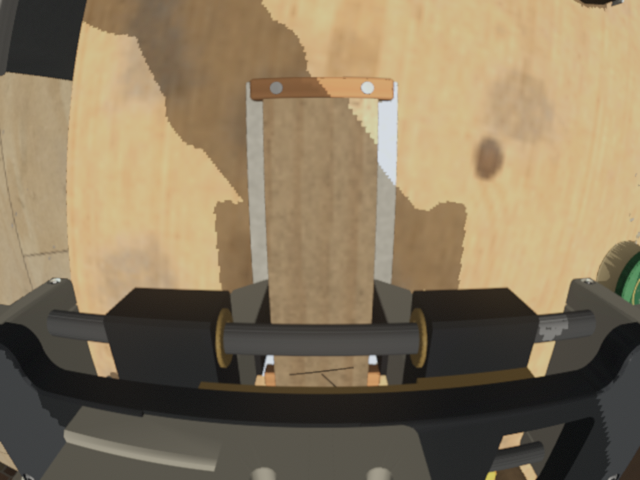

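>>> carry_out:
  claw: [3.8, 3.8, 3.8, 3.8, 3.8, 3.8, 3.8, 3.8, 7.5, 7.5, 7.5, 7.5, 7.5, 7.5, 7.5, 7.5, 7.5, 7.5]
  delta_pos:
    - [0.03, 0.08, 1.5]
    - [0, 0, 2.2]
    - [0, 0, 2.0]
    - [0, 0, 1.2]
    - [0, 0, 0.8]
    - [0, 0, 0.44]
    - [0, 0, 0]
    - [0, 0, 0]
    - [0, 0, 0]
    - [0, 0, 0]
    - [0, 0, 0]
    - [0, 0, 0]
    - [0, 0, -2]
    - [0, 0, -4]
    - [0, 0, -4]
    - [0, 0, -4]
    - [0, 0, -4]
    - [0, 0, 0]
  angular:
    - [0, 0, 0]
    - [0, 0, 0]
    - [0, 0, 0]
    - [0, 0, 0]
    - [0, 0, 0]
    - [0, 0, 0]
    - [0, 0, 0]
    - [0, 0, 0]
    - [0, 0, 0]
    - [0, 0, 0]
    - [0, 0, 0]
    - [0, 0, 0]
    - [0, 0, 0]
    - [0, 0, 0]
    - [0, 0, 0]
    - [0, 0, 0]
    - [0, 0, 0]
    - [0, 0, 0]

```text
clock: 32.15
position: [0.4967, -0.2793, 0.2098]
ee_rot: [2.047, 2.372, 0.005]
force: [0.6, -0.1, -0.4]
width: 0.814
gripper_force: 0.0
```

Run:
```python
from h import *
p=arm.get_image("wrist");p=arm.get_image("wrist")
show("beech_strip",p,"wrist",z=.018);show("long_board",p,"wrist",init=[.494,-.2776,.147])
go(.442,.004,.2,np.pi/2-.3)
```

```text
wrist beech_strip ([0.495, -0.2769, 0.1459], 'err 0.023 conf 0.93', [293, 344, 117, 307])
wrist long_board ([0.494, -0.2772, 0.1484], 'err 0.690 conf 0.70', [264, 372, 94, 323])
t 32.4 pos [ 0.4938 -0.2769  0.2035] yaw 1.718 | shift cm [28.54 -1.01  0.38] turn z 0.447 q7 0.83 z [-0.001  0.001] w 0.819 F [0.5 1.1 0.1]
```

>>> carry_out:
  claw: [9.1, 9.1, 9.1, 9.1, 9.1, 9.1, 9.1, 9.1, 9.1, 9.1, 9.1, 9.1, 9.1, 9.1, 9.1, 9.1]
  delta_pos:
    - [2.85, -0.1, 0]
    - [2.85, -0.1, 0]
    - [2.85, -0.1, 0]
    - [2.85, -0.1, 0]
    - [2.85, -0.1, 0]
    - [2.85, -0.1, 0]
    - [2.85, -0.1, 0]
    - [2.85, -0.1, 0]
    - [2.85, -0.1, 0]
    - [2.85, -0.1, 0]
    - [0, 0, 0]
    - [0, 0, 0]
    - [0, 0, 0]
    - [0, 0, 0]
    - [0, 0, 0]
    - [0, 0, 0]
  angular:
    - [0, 0, 0]
    - [0, 0, 0]
    - [0, 0, 0]
    - [0, 0, 0]
    - [0, 0, 0]
    - [0, 0, 0]
    - [0, 0, 0]
    - [0, 0, 0]
    - [0, 0, 0]
    - [0, 0, 0]
    - [0, 0, 0.11]
    - [0, 0, 0.11]
    - [0, 0, 0.11]
    - [0, 0, 0.11]
    - [0, 0, 0]
    - [0, 0, 0]

```text
clock: 33.95
position: [0.4421, 0.003, 0.2037]
ee_rot: [-2.518, -1.877, 0.003]
force: [0.1, 0.2, 0.1]
width: 0.989
gripper_force: 0.0
```

Run:
```python
from h import *
for i in(0,1):
    p=arm.get_image("wrist");show("plane",p,"wrist")
M["plane"]=[B(50,160,0,28)];show("plane",p,"wrist")
cv2.imwrite("pics/w8.png",p["frame"][:,:,::-1])
go(.442,.004,.008,np.pi/2-.3)
```

```text
wrist plane ([0.4443, 0.0058, -0.2915], 'err 0.087 conf 0.71', [294, 349, 127, 284])
wrist plane ([0.4445, 0.0062, -0.289], 'err 0.080 conf 0.92', [293, 350, 127, 285])
wrist plane ([0.4445, 0.0062, -0.289], 'err 0.080 conf 0.92', [293, 350, 127, 285])
t 34.2 pos [0.4427 0.003  0.2044] yaw 1.279 | shift cm [ 0.08 -0.09 19.64] turn z 0.008 q7 -0.28 z [-0. -0.] w 0.994 F [ 0.3 -0.6 -0.1]
```

View pics/w8.png

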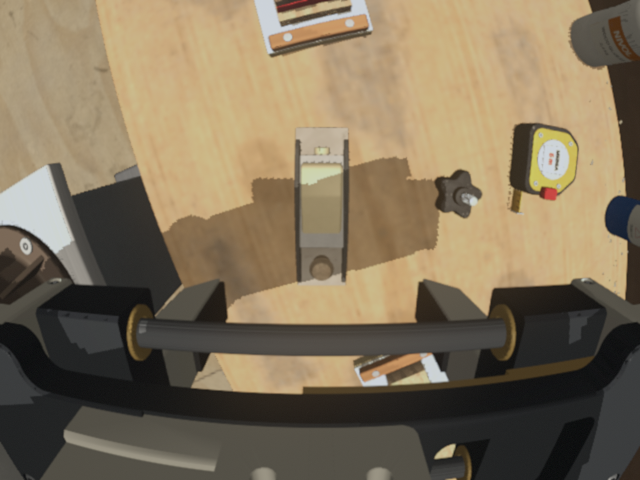

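Run:
```python
from h import *
p=arm.get_image("wrist")
for z in(0,.01,.02,.028):
    a=unproj((322,126.5),z,p,1);b=unproj((322,285),z,p,1);print(z,np.hypot(*(a-b)[:2]).round(4),((a+b)/2).round(4))
t=arm.trace("plane",p)[0];M["plane"]=[B(50,160,0,15),B(50,130,0,28)];show("plane",p,"wrist")
M["plane"]=[B(50,160,0,28),B(40,60,0,47)];show("plane",p,"wrist")
go(.4445,.006,.008,np.pi/2-.29)
```

```text
0 0.1634 [0.4452 0.0047 0.    ]
0.01 0.1589 [0.4458 0.0066 0.01  ]
0.02 0.1544 [0.4463 0.0086 0.02  ]
0.028 0.1508 [0.4467 0.0101 0.028 ]
wrist plane ([0.4445, 0.0064, -0.2938], 'err 0.060 conf 0.62', [293, 348, 127, 284])
wrist plane ([0.4444, 0.0061, -0.2843], 'err 0.100 conf 0.62', [293, 348, 127, 284])
t 34.4 pos [0.4427 0.003  0.2045] yaw 1.278 | shift cm [ 0.34  0.08 19.65] turn z -0.003 q7 -0.28 z [0. 0.] w 0.994 F [-0.7 -0.2 -1.2]
```

>>> carry_out:
  claw: [9.1, 9.1, 9.1, 9.1, 9.1, 9.1, 9.1, 9.1, 9.1, 9.1, 4.3, 4.3, 4.3, 4.3, 4.3, 4.3, 4.3, 4.3]
  delta_pos:
    - [0.37, 0.08, 2.0]
    - [0, 0, 3]
    - [0, 0, 3]
    - [0, 0, 3]
    - [0, 0, 3]
    - [0, 0, 2.8]
    - [0, 0, 1.4]
    - [0, 0, 0.8]
    - [0, 0, 0.6]
    - [0, 0, 0]
    - [0, 0, 0]
    - [0, 0, 0]
    - [0, 0, 0]
    - [0, 0, 0]
    - [0, 0, 0]
    - [0, 0, 0]
    - [0, 0, 0]
    - [0, 0, 0]
  angular:
    - [0, 0, 0]
    - [0, 0, 0]
    - [0, 0, 0]
    - [0, 0, 0]
    - [0, 0, 0]
    - [0, 0, 0]
    - [0, 0, 0]
    - [0, 0, 0]
    - [0, 0, 0]
    - [0, 0, 0]
    - [0, 0, 0]
    - [0, 0, 0]
    - [0, 0, 0]
    - [0, 0, 0]
    - [0, 0, 0]
    - [0, 0, 0]
    - [0, 0, 0]
    - [0, 0, 0]
  force: 50

```text
clock: 36.2
position: [0.4444, 0.0065, 0.0086]
ee_rot: [-2.522, -1.873, 0.0]
force: [-2.4, 1.1, 5.3]
width: 0.541
gripper_force: 50.0
```

Run:
```python
from h import *
go(.4945,-.2772,.12,np.pi/2+.1472)
```

```text
t 36.2 pos [0.4444 0.0065 0.0086] yaw 1.278 | shift cm [-25.71  12.99 -11.15] turn z -0.440 q7 0.02 z [-0.  0.] w 0.541 F [-2.4  1.1  5.3]
```

>>> carry_out:
  claw: [4.3, 4.3, 4.3, 4.3, 4.3, 4.3, 4.3, 4.3, 4.3, 4.3, 4.3, 4.3, 4.3, 4.3, 4.3, 4.3, 4.3, 4.3, 4.3, 4.3]
  delta_pos:
    - [0, 0, -1.2]
    - [0, 0, -2.5]
    - [0, 0, -3]
    - [0, 0, -3]
    - [0, 0, -1.5]
    - [-2.34, 1.18, 0]
    - [-2.34, 1.18, 0]
    - [-2.34, 1.18, 0]
    - [-2.34, 1.18, 0]
    - [-2.34, 1.18, 0]
    - [-2.34, 1.18, 0]
    - [-2.34, 1.18, 0]
    - [-2.34, 1.18, 0]
    - [-2.34, 1.18, 0]
    - [-2.34, 1.18, 0]
    - [-2.34, 1.18, 0]
    - [0, 0, 0]
    - [0, 0, 0]
    - [0, 0, 0]
    - [0, 0, 0]
  angular:
    - [0, 0, 0]
    - [0, 0, 0]
    - [0, 0, 0]
    - [0, 0, 0]
    - [0, 0, 0]
    - [0, 0, 0]
    - [0, 0, 0]
    - [0, 0, 0]
    - [0, 0, 0]
    - [0, 0, 0]
    - [0, 0, 0]
    - [0, 0, 0]
    - [0, 0, 0]
    - [0, 0, 0]
    - [0, 0, 0]
    - [0, 0, 0]
    - [0, 0, -0.15]
    - [0, 0, -0.15]
    - [0, 0, -0.14]
    - [0, 0, 0]

```text
clock: 38.2
position: [0.4935, -0.2776, 0.1205]
ee_rot: [-2.05, -2.379, 0.001]
force: [-0.7, -0.2, -6.5]
width: 0.538
gripper_force: 50.0
```

Run:
```python
from h import *
p=arm.get_image("wrist");p=arm.get_image("wrist");s=arm.observe()
M["plane"]=[B(50,160,0,15),B(50,130,0,28)]
show("plane",p,"wrist",z=s["position"][2]-.0085)
cv2.imwrite("pics/w9.png",p["frame"][:,:,::-1])
go(.4945,-.2772,.0488,np.pi/2+.1472)
```

```text
wrist plane ([0.4941, -0.2775, 0.1467], 'err 0.333 conf 0.68', [258, 383, 124, 385])
t 38.4 pos [ 0.4941 -0.2775  0.1205] yaw 1.714 | shift cm [0.02 0.05 7.17] turn z -0.004 q7 0.82 z [-0.001  0.   ] w 0.540 F [-0.7 -0.4 -7.1]
```

View pics/w9.png

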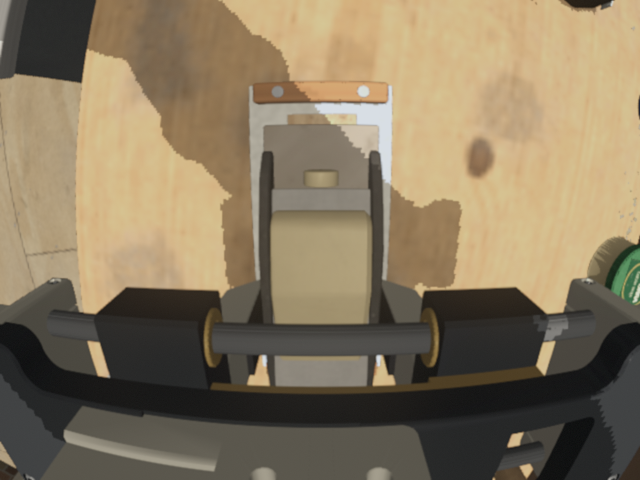

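>>> carry_out:
  claw: [4.3, 4.3, 4.3, 4.3, 4.3, 4.3, 4.3, 4.3, 7.5, 7.5, 7.5, 7.5, 7.5, 7.5, 7.5, 7.5, 7.5, 7.5]
  delta_pos:
    - [0.05, 0.04, 1.5]
    - [0, 0, 2.0]
    - [0, 0, 1.6]
    - [0, 0, 0.9]
    - [0, 0, 0.7]
    - [0, 0, 0.47]
    - [0, 0, 0]
    - [0, 0, 0]
    - [0, 0, 0]
    - [0, 0, 0]
    - [0, 0, 0]
    - [0, 0, 0]
    - [0, 0, -2]
    - [0, 0, -4]
    - [0, 0, -4]
    - [0, 0, -4]
    - [0, 0, -4]
    - [0, 0, 0]
  angular:
    - [0, 0, -0.003]
    - [0, 0, 0]
    - [0, 0, 0]
    - [0, 0, 0]
    - [0, 0, 0]
    - [0, 0, 0]
    - [0, 0, 0]
    - [0, 0, 0]
    - [0, 0, 0]
    - [0, 0, 0]
    - [0, 0, 0]
    - [0, 0, 0]
    - [0, 0, 0]
    - [0, 0, 0]
    - [0, 0, 0]
    - [0, 0, 0]
    - [0, 0, 0]
    - [0, 0, 0]

```text
clock: 40.15
position: [0.4973, -0.2789, 0.2345]
ee_rot: [2.044, 2.374, 0.005]
force: [0.9, 0.2, -0.1]
width: 0.819
gripper_force: 0.0
```

Run:
```python
from h import *
p=arm.get_image("wrist");p=arm.get_image("wrist")
M["plane"]=[B(50,160,0,15),B(50,130,0,28)]
show("plane",p,"wrist",z=.04)
a=p["frame"];b=arm.get_image("scene")["frame"]
cv2.imwrite("pics/w10.png",np.vstack([cv2.resize(x,(400,300)) for x in(a,b)])[:,:,::-1])
p=arm.get_image("top")
for l,z in(("carton",.064),("plane",.04),("cork_block",.036),("tape_measure",0),("star_knob",0)): show(l,p,"top",z)
```

```text
wrist plane ([0.4957, -0.277, 0.1491], 'err 0.036 conf 0.81', [290, 347, 129, 293])
top carton ([0.4935, 0.2512, -0.0256], 'err 0.027 conf 0.92', [188, 231, 223, 250])
top plane ([0.4911, -0.2373, 0.5846], 'err 1.514 conf 0.68', [387, 418, 224, 247])
top cork_block ([0.4914, 0.2468, -0.0444], 'err 4.320 conf 0.55', [190, 237, 227, 252])
top tape_measure ([0.6914, -0.0022, 1.4756], 'err 0.559 conf 0.77', [294, 322, 155, 184])
top star_knob ([0.57, -0.0131, 1.1119], 'err 0.563 conf 0.49', [307, 323, 200, 216])
```

View pics/w10.png

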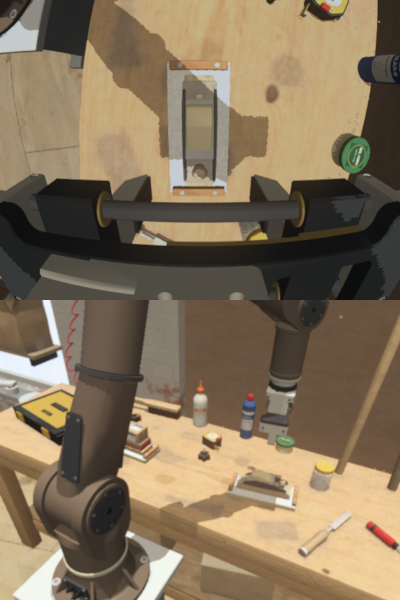

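Both stacks stand straight and centred: the plane is within about 2 mm of the board centre, and the carton within about 1 mm of the stack. The tape measure and the knob haven't moved. Handing in.

```bash
python3 -c "
from cell import arm
print(arm.sign_off())"
```

```text
the job is handed in; nothing more can be done
None
```

I set up both glue-ups and handed the job in at about 41 s: ply, cork and carton on the short board, beech strip and plane on the long board, each about 2 mm or less off its board's centre by the cameras. I left the tape measure and star knob alone; no verdict came back.

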